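# Open the child-safe tablet box

## Robot

A 6-joint arm with a two-finger parallel gripper is mounted at the origin on the work surface. World frame = base frame: x ahead of the robot, y to its left, z up, the work surface at z = 0. Lengths are in m, angles in degrees, forces in N, time in s.
With the tool pointing down it reaches from about 0.4 to 0.825 m from the base axis. Payload 7 kg.
Tool frame: the origin (TCP) lies midway between the tips of the shut fingers; the grasp point (between the pads) lies 19 mm behind it; z points along the fingers, y is the line along which they close (so a half turn about z gives the same grasp; the last joint's range is limited). The gripper opens to 88 mm and grips with 3 to 60 N. Pads are 19 mm wide; open, the fingers measure 130 mm over their backs; the gripper's body (78 mm by 193 mm) begins 47 mm behind the grasp point.
Start: joints at [-58.608, 20.546, 0.682, 0, -70.136, -16.507], TCP at [0.173, -0.652, 0.227] pointing down, gripper open.
Joint ranges: [-176.03, 176.03], [-82.01, 121.73], [-58.28, 71.71], [-173.87, 95.51], [-174.79, -0.11], [-173.66, 173.66]. Speed limits (degrees/s): [136.94, 136.94, 172.46, 180, 180, 180].

## Interface

Orientations are given as [roll, pitch, yaw] about the fixed x, y, z axes, in that order (R = Rz(yaw) Ry(pitch) Rx(roll)).
In Python, from plant import r, eyes, workorder gives the robot as it stands.
- The arm moves only by the tool step_arm, never from a script. Its argument "plan" is a list of rows, each a list of 5 numbers: the shift along the tool's x, y, z each as a share of 25 cm, from -1 to 1, then the turn about the tool's z as a share of 60 degrees, from -1 to 1, then the finger opening in mm, from 0 to 87.6. In form: [[x, y, z, turn, jaw], ...]. A call has 1 to 12 rows; each row is the pose to reach, as a shift and turn from the pose commanded when the call began, along the tool's axes at that moment; what a row does not reach only later rows make up. A row lasts 1/12 s, in which the tool goes at most 41.7 mm and 7.16 degrees, less where a joint would pass 70% of its speed; a pose out of reach is approached as far as the arm can. A call with a number of a shift or a turn outside -1 to 1 is refused whole. A call with a gripper value outside its range is refused whole. The fingers move at their own pace and stop on an object; "newtons" is the grip in N (left out, the last holds). Time passes only in rows, so rows that repeat a pose let the fingers close. It gives the time, the measured TCP pose, the force, the opening and the grip force at its end, in the units of the state.
- r.get_state(): the state, without advancing time (a new reading comes with each control period).
- eyes.capture(name): name is "scene" or "top"; returns the picture (384x512x3 uint8, red, green, blue); there is no depth.
- eyes.camera_model(name): a dict with "fov_y" (degrees; the focal length in pixels is half the picture's height over the tangent of half this angle, whatever the lens; pixels are square), "cx", "cy" (the principal point, pixels), "world_to_cam" (4x4, takes a point from world to camera coordinates). Camera axes: x right, y up, looking along -z (the intrinsics and any distortion apply to the point x, -y, -z); pixel columns grow to the right and rows downward; lengths in m; the calibration is good to about 2 mm. A picture is of the moment at which its call begins. camera_model takes no time and is no camera call.
- workorder.close_job(): hands the job in; it is judged then, once.
The state is a dict: "time_s": time; "joints": joint angles; "qd": joint speeds; "joint_torque": joint torques, N m; "tcp_pos": TCP position; "eef_rot": TCP orientation; "contact_force": force on the tool from outside, world axes, zero at the start; "moment": the same for the moment, N m; "gripper_width": finger opening in m; "gripper_force": force on a finger pad.
Only numpy, scipy, OpenCV 4.12 (cv2) and the standard library are available. Lean on these libraries where they do the work, as an engineer would, in place of code of your own. Each camera call takes 0.05 s, during which the arm holds its last target. There are 200 camera calls.

## Task

Open the child-resistant box of glassware-washing tablets on the bench: press its two catches down together, one fingertip of the gripper on each, and keep both down until the sprung lid has come up clear of them, then let go and draw back so that the lid stands open. Only press: do not lift or shove the box, and leave the things around it where they stand.

Things in the scene. Friction and masses are not known exactly. Their poses are not given: they have to be found in the camera images.
- tablet_box: White plastic box with a hinged lid, about 0.9 kg in all, standing loose on the bench on rubber feet. 190 mm wide (its y), 150 mm deep (its x), 85 mm high over the shut lid. Origin: centre of its underside; z up; its front, with the catches, is at its -x side and roughly faces the robot. The front 40 mm is a level shoulder 70 mm above the bench, in which the two catches sit; the lid covers the rest (from 33 mm in front of the origin to 73 mm behind it).
- catch_left_top (a point): Middle of the top face of the left catch (the +y one of the box): a grey rectangular push piece 24 mm wide (box y) and 20 mm deep (box x), standing 10 mm proud of the shoulder (80 mm above the bench) when up. It lies 55 mm in front of the box's origin and 28 mm to the left, so the two catches are 56 mm apart, centre to centre, and the lid's front edge is 22 mm behind their centres. Axes as the box's.
- catch_right_top (a point): Middle of the top face of the right catch (the -y one of the box), otherwise the same: 55 mm in front of the box's origin and 28 mm to the right.
- catch_left (a joint): How far the left catch is pressed, in m: 0 up, 0.006 fully down. It is sprung: about 1.5 N starts it, about 5 N takes it fully down; it pops up when let go. From about 0.004 it frees its side of the lid.
- catch_right (a joint): How far the right catch is pressed, in m; same behaviour. Either catch alone holds the lid shut, so both must be down at the same time.
- lid (a joint): Opening angle of the lid in rad: 0 shut, 0.6 fully open. Hinged along the box's far (+x) top edge, lifted by a weak spring against a damper: with both catches down it rises by itself, fully in about 6 s. Let go before about 0.21 rad (1.6 s) and a catch bites on a lower tooth, so the lid stops ajar; pressing both again frees it. Beyond that it rises on when they are let go.
- lid_front (a point): Middle of the lid's front edge, upper side: 84.5 mm above the bench when shut, about 60 mm higher when fully open.
- dropper_a: Bystander: clear dropper bottle, 29 mm across, 84 mm tall, red nozzle. Origin under its centre.
- dropper_b: Bystander: amber dropper bottle, 29 mm across, 84 mm tall, red nozzle. Origin under its centre.
- petri_dish: Bystander: open glass dish, 90 mm across, 18 mm high. Origin under its centre.
- jar: Bystander: white screw-top jar, 54 mm across, 95 mm tall. Origin under its centre.
- amber_bottle: Bystander: brown glass bottle, 52 mm across, 125 mm tall. Origin under its centre.
- tube_stand: Bystander: round white stand 116 mm across with six glass test tubes, 115 mm tall. Origin under its centre.
- sign_card: Bystander: blank white folded table sign, 100 mm wide, 100 mm tall. Origin under its centre.
Things that resemble listed ones, but are neither listed nor needed, are in the scene too. Leave any red look-alike of the tablet_box alone.

How it is judged (in metres and radians):
On the way, in this order (a step that is already met when the one before it is completed fails the run):
1. both catches are down together under the fingertips (value of joint each of catch_left, catch_right above 0.0035 m and contact force between the fingers and tablet_box above 2 N), for 0.3 s.
2. the lid has risen clear of the catches (0.24 rad) (value of joint lid above 0.24 rad), for 0.1 s.
At the end, for the whole second after the job is handed in: The lid stands open by itself (more than 0.3 rad), both catches are up again (less than 1.5 mm down), and the box stands flat on the bench within 30 mm of where it was (value of joint lid above 0.3 rad and value of joint each of catch_left, catch_right below 0.0015 m and angle between tablet_box's own z axis and vertical below 0.05 rad and height (world z) of tablet_box below 0.005 m and distance of tablet_box from where it was at the start of the episode below 0.03 m and linear speed of tablet_box below 0.02 m/s); the robot touches nothing.
It fails at once if the box is lifted, tipped or shoved (10 mm up, 0.12 rad, 30 mm) (height (world z) of tablet_box above 0.01 m or angle between tablet_box's own z axis and vertical above 0.12 rad or distance of tablet_box from where it was at the start of the episode above 0.03 m).
It fails at once if a thing standing around the box is moved more than 25 mm, lifted or knocked over (distance of any of dropper_a, dropper_b, petri_dish, jar, amber_bottle, tube_stand, sign_card from where it was at the start of the episode above 0.025 m or angle between any of dropper_a, dropper_b, petri_dish, jar, amber_bottle, tube_stand, sign_card's own z axis and vertical above 0.4 rad).
It also fails if it takes over 32 s, if anything falls off the work surface, if the arm or the gripper's body presses on something with over 40 N, if the wrist force passes 120 N, or if a joint passes its speed limit or range.

## Working session

There is one attempt and no reset: what is moved stays moved. The work goes in short steps, Python scripts to look and compute and a tool call to move; the robot and the scene stay as the last step left them, time stands still between calls to the robot, and variables do not carry over. Pictures are saved under pics/ and viewed, at most 10 in all, crops included, and the job is handed in when it is done.

Besides the shell and the picture viewer there is one more tool, called as name(argument=value, ...), one argument or row to a line, values as JSON. step_arm: Moves the arm, as the interface text tells. Its arguments: {"type":"object","properties":{"plan":{"type":"array"},"newtons":{"type":"number"}},"required":["plan"]}

```bash
mkdir -p pics; ls; python3 - <<'E'
from plant import r,eyes,workorder
import cv2
for n in("scene","top"):
    im=eyes.capture(n); cv2.imwrite(f"pics/{n}0.png",im[...,::-1])
    print(n,eyes.camera_model(n))
print(r.get_state())
E
```

```text
pics
scene {'fov_y': 43.61853006348909, 'cx': 259.62280141732646, 'cy': 189.54488136099363, 'world_to_cam': array([[-0.4170593 ,  0.90875403, -0.0150883 ,  0.1920653 ],
       [-0.65097901, -0.2870899 ,  0.70271311,  0.2903977 ],
       [ 0.63426167,  0.30289521,  0.71131332, -1.79541293],
       [ 0.        ,  0.        ,  0.        ,  1.        ]])}
top {'fov_y': 57.39055816161019, 'cx': 257.12110231404887, 'cy': 194.8521978165054, 'world_to_cam': array([[ 0.02631134, -0.99949804, -0.01764585,  0.01026177],
       [ 0.99741552,  0.02506775,  0.0673341 , -0.53587872],
       [-0.06685796, -0.01937189,  0.99757443, -1.20757078],
       [ 0.        ,  0.        ,  0.        ,  1.        ]])}
{'time_s': 0.1, 'joints': array([-5.86086709e+01,  2.05910534e+01,  6.39461789e-01, -1.56858067e-02,
       -7.01371083e+01, -1.65080118e+01]), 'qd': array([-0.02350874, -0.05197401,  0.10720568,  0.08185176, -0.00331984,
       -0.06437357]), 'joint_torque': array([ 4.11307274e-04, -5.84163344e+01,  2.93749702e+01,  7.01556131e+00,
        1.01276982e-02, -4.60411741e-05]), 'tcp_pos': array([ 0.17323749, -0.65194097,  0.22568415]), 'eef_rot': array([ 1.79910766e+02, -1.10676106e-02, -1.65122015e+02]), 'contact_force': array([ 0.26829505, -0.10951335,  0.18449013]), 'moment': array([0.01538773, 0.01481597, 0.00490027]), 'gripper_force': 0.0, 'gripper_width': 0.08751586634191467}
```

View pics/scene0.png

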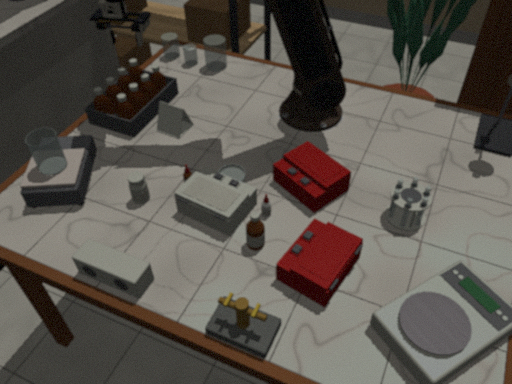

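View pics/top0.png

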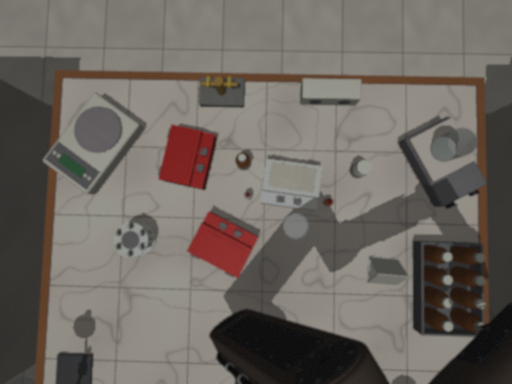

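The scene view shows the white box around (215,200) with its catches near (225,180). In the top view the box is at (291,180), catches near (280,200) and (300,200), and droppers at (249,193) and (328,200). I'll zoom in on both.

```bash
python3 - <<'E'
import cv2,numpy as np
a=cv2.imread("pics/top0.png")[145:225,240:340]; b=cv2.imread("pics/scene0.png")[155:240,165:275]
f=lambda i,s:cv2.resize(cv2.convertScaleAbs(i,alpha=1.3),(400,s),interpolation=cv2.INTER_CUBIC)
A=f(a,320);B=f(b,309)
o=np.zeros((320,800,3),np.uint8);o[:,:400]=A;o[:309,400:]=B
cv2.imwrite("pics/z1.png",o)
E
```

```text
(no output)
```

View pics/z1.png

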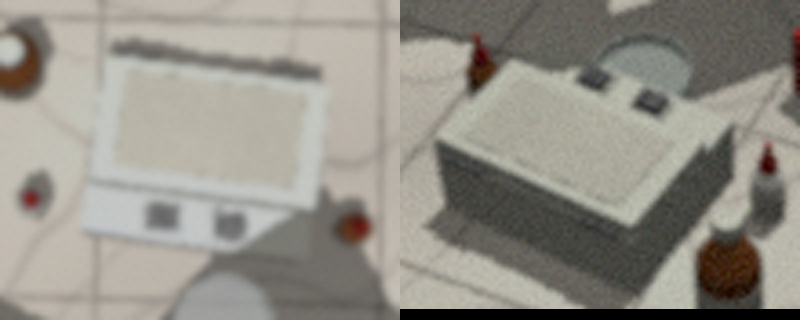

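The enlarged views show two grey catches: top view ≈(280.5,199) and (297,201), scene view ≈(218,176) and (234,183). I'll triangulate them from mask centroids.

```bash
cat >h.py <<'E'
import cv2,numpy as np
from plant import r,eyes,workorder
def cam(n):
    m=eyes.camera_model(n); T=np.array(m["world_to_cam"]); f=192/np.tan(np.radians(m["fov_y"]/2))
    K=np.array([[f,0,m["cx"]],[0,f,m["cy"]],[0,0,1]]); return K,np.diag([1,-1,-1])@T[:3]
def plane(n,uv,z):
    K,E=cam(n); d=E[:,:3].T@np.linalg.inv(K)@[*uv,1]; c=-E[:,:3].T@E[:,3]; return c+d*(z-c[2])/d[2]
def tri(ut,us):
    (K,E),(L,F)=cam("top"),cam("scene")
    X=cv2.triangulatePoints(K@E,L@F,np.array(ut,float).reshape(2,1),np.array(us,float).reshape(2,1)).ravel(); X=X[:3]/X[3]
    return X,[np.round((p:=k@(e@[*X,1]))[:2]/p[2]-u,2) for k,e,u in((K,E,ut),(L,F,us))]
def dark(im,u,v,h=5):
    g=cv2.cvtColor(im,cv2.COLOR_RGB2GRAY).astype(float)[v-h:v+h+1,u-h:u+h+1]
    w=np.clip(np.percentile(g,75)-12-g,0,None); y,x=np.mgrid[v-h:v+h+1,u-h:u+h+1]
    return np.array([(w*x).sum(),(w*y).sum()])/w.sum()
E
python3 - <<'E'
from h import *
t,s=[cv2.cvtColor(cv2.imread(f"pics/{n}0.png"),cv2.COLOR_BGR2RGB) for n in("top","scene")]
P={}
for k,a,b in(("L",(280,199),(234,183)),("R",(297,201),(218,176))):
    ut=dark(t,*a);us=dark(s,*b);X,e=tri(ut,us);P[k]=X
    print(k,ut,us,X,e,"z.08:",plane("top",ut,.08),plane("scene",us,.08))
d=P["L"]-P["R"];print(np.linalg.norm(d),np.degrees(np.arctan2(-d[0],d[1])))
# base of lid outline corners in top: front lid edge & back
for c in((92,180),(318,208),(328,80),(112,52),(82,232)):print(plane("top",(240+c[0]/4,145+c[1]/4),.085 if c[1]!=232 else .07)[:2])
# scene lid corners
for c in((437,138),(628,222),(735,125),(512,60)):print("s",plane("scene",(165+(c[0]-400)/3.636,155+c[1]/3.636),.085)[:2])
E
```

```text
L [280.1760608  198.62381254] [233.61627907 182.91949911] [ 0.52152469 -0.05516733  0.07537594] [array([ 0.34, -0.16]), array([0.23, 0.  ])] z.08: [ 0.52069742 -0.05382189  0.08      ] [ 0.52587526 -0.05344252  0.08      ]
R [297.27913468 201.15073273] [217.61577258 175.3127006 ] [ 0.51463956 -0.11221306  0.0786772 ] [array([ 0.49, -0.23]), array([0.32, 0.01])] z.08: [ 0.51376031 -0.11048997  0.08      ] [ 0.51615694 -0.11236653  0.08      ]
0.057554478841324724 -6.882025541881774
[0.5475157  0.00373684]
[ 0.52903363 -0.1827425 ]
[ 0.6354055  -0.18946766]
[ 0.65464238 -0.01019286]
[0.5049764 0.0110316]
s [ 0.63555345 -0.18718331]
s [ 0.65320285 -0.00698516]
s [0.52661502 0.02378876]
s [ 0.53250037 -0.17794817]
```

Both views agree: catch midpoint ≈(0.518,−0.0835), top at z≈0.077–0.08, and box yaw ≈−6.3°. I'll transit at height and look again from above.

step_arm(
  plan=[
    [-0.96, 0.92, 0, 0.353, 36],
    [-0.96, 0.92, 0, 0.353, 36],
    [-0.96, 0.92, 0, 0.353, 36],
    [-0.96, 0.92, 0, 0.353, 36],
    [-0.96, 0.92, 0, 0.353, 36],
    [-0.96, 0.92, 0, 0.353, 36],
    [-0.96, 0.92, 0, 0.353, 36],
    [-0.96, 0.92, 0, 0.353, 36],
    [-0.96, 0.92, 0, 0.353, 36],
    [-0.96, 0.92, 0, 0.353, 36],
    [-0.96, 0.92, 0, 0.353, 36],
    [-0.96, 0.92, 0, 0.353, 36],
  ],
)

```text
time_s: 1.1
tcp_pos: [0.3458, -0.369, 0.2264]
eef_rot: [180.0, -0.0, 173.7]
contact_force: [-0.3, 0.2, -0.9]
gripper_width: 0.0362
gripper_force: 0.0
```

step_arm(
  plan=[
    [-0.55, 1.0, 0.2, 0, 36],
    [-0.55, 1.0, 0.2, 0, 36],
    [-0.55, 1.0, 0.2, 0, 36],
    [-0.55, 1.0, 0.2, 0, 36],
    [-0.55, 1.0, 0.2, 0, 36],
    [-0.55, 1.0, 0.2, 0, 36],
    [-0.55, 1.0, 0.2, 0, 36],
    [-0.55, 1.0, 0.2, 0, 36],
    [-0.55, 1.0, 0.2, 0, 36],
    [-0.55, 1.0, 0.2, 0, 36],
  ],
)

```text
time_s: 1.93
tcp_pos: [0.5099, -0.1361, 0.176]
eef_rot: [-180.0, -0.1, 173.6]
contact_force: [-0.6, 0.2, -0.3]
gripper_width: 0.036
gripper_force: 0.0
```

step_arm(
  plan=[
    [0, 0.21, 0, 0, 36],
    [0, 0.21, 0, 0, 36],
    [0, 0.21, 0.26, 0, 36],
    [0, 0.21, 0.26, 0, 36],
    [0, 0.21, 0.26, 0, 36],
    [0, 0.21, 0.26, 0, 36],
    [0, 0.21, 0.26, 0, 36],
    [0, 0.21, 0.26, 0, 36],
  ],
)

```text
time_s: 2.6
tcp_pos: [0.5173, -0.0834, 0.1135]
eef_rot: [180.0, 0.2, 173.7]
contact_force: [-0.3, 0.4, 0.4]
gripper_width: 0.0361
gripper_force: 0.0
```

```bash
python3 - <<'E'
from h import *
t=eyes.capture("top");s=eyes.capture("scene");print(r.get_state()["tcp_pos"],r.get_state()["contact_force"])
b=cv2.resize(s[115:235,160:300,::-1],(700,600),interpolation=cv2.INTER_CUBIC);cv2.imwrite("pics/z2.png",cv2.convertScaleAbs(b,alpha=1.4))
E
```

```text
[ 0.51698472 -0.08307763  0.11315133] [ 5.81190628e-04 -3.36547128e-01 -6.76837691e-01]
```

View pics/z2.png

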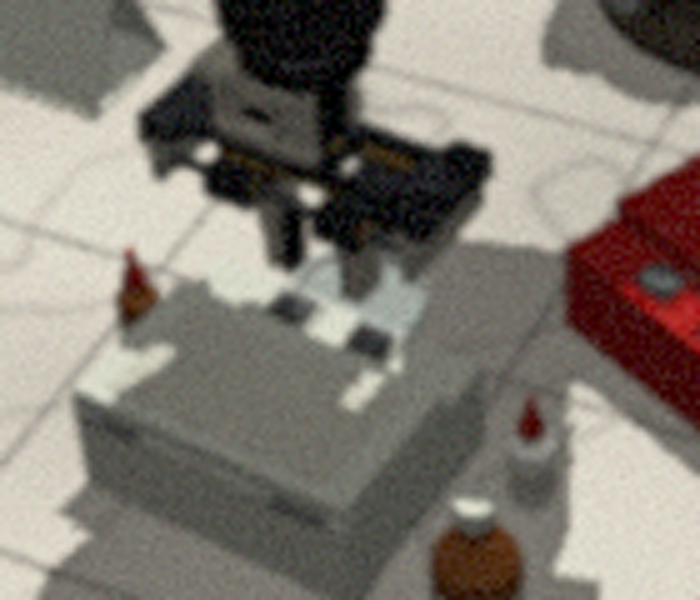

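The fingertips show at ≈(288,265) and (360,298), above the catches at (293,305) and (370,340) in the crop. Their spacing is slightly narrow. I'll check the alignment numerically.

```bash
python3 - <<'E'
from h import *
f=lambda u,v,z:plane("scene",(160+u/5-.4,115+v/5-.4),z)[:2]
for u,v in((293,305),(370,340)):print(f(u,v,.079))
for u,v in((288,265),(360,298)):print("tip",f(u,v,.113))
E
```

```text
[ 0.51565936 -0.11072547]
[ 0.52380212 -0.05460557]
tip [ 0.51696826 -0.11043346]
tip [ 0.52508677 -0.05844917]
```

Aligned to within about 2 mm. I'll widen slightly and descend to just above the catches, then press.

step_arm(
  plan=[
    [0, 0, 0.06, 0, 40],
    [0, 0, 0.12, 0, 40],
    [0, 0, 0.124, 0, 40],
    [0, 0, 0.124, 0, 40],
    [0, 0, 0.132, 0, 40],
    [0, 0, 0.14, 0, 40],
    [0, 0, 0.148, 0, 40],
    [0, 0, 0.148, 0, 40],
  ],
)

```text
time_s: 3.37
tcp_pos: [0.5167, -0.0828, 0.0757]
eef_rot: [180.0, 0.1, 173.7]
contact_force: [-2.9, 0.8, 8.7]
gripper_width: 0.0399
gripper_force: 4.1
```

step_arm(
  plan=[
    [0, 0, 0.005, 0, 40],
    [0, 0, 0.005, 0, 40],
    [0, 0, 0.005, 0, 40],
    [0, 0, 0.005, 0, 40],
    [0, 0, 0.005, 0, 40],
    [0, 0, 0.005, 0, 40],
    [0, 0, 0.005, 0, 40],
    [0, 0, 0.005, 0, 40],
    [0, 0, 0.005, 0, 40],
    [0, 0, 0.005, 0, 40],
    [0, 0, 0.005, 0, 40],
    [0, 0, 0.005, 0, 40],
  ],
)

```text
time_s: 4.37
tcp_pos: [0.5167, -0.0828, 0.0749]
eef_rot: [180.0, 0.1, 173.7]
contact_force: [-2.8, 0.4, 9.2]
gripper_width: 0.0402
gripper_force: 4.6
```

```bash
python3 - <<'E'
from h import *
s=eyes.capture("scene");print(r.get_state()["tcp_pos"],r.get_state()["contact_force"],r.get_state()["time_s"])
b=cv2.resize(s[115:235,160:300,::-1],(700,600),interpolation=cv2.INTER_CUBIC);cv2.imwrite("pics/z3.png",cv2.convertScaleAbs(b,alpha=1.4))
E
```

```text
[ 0.51668051 -0.0828173   0.07492896] [-2.74639359  0.97701281  9.00654684] 4.4167
```

View pics/z3.png

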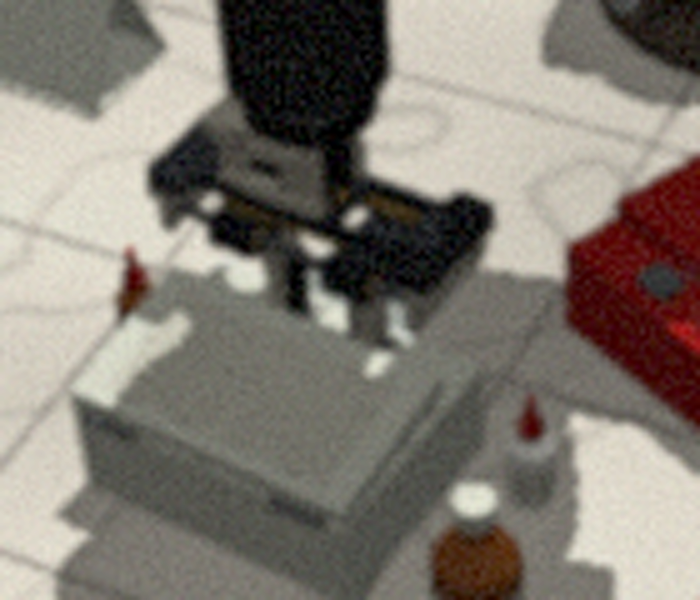

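The tips sit on the catches and the lid is rising: a wedge is visible on its right side near (420,420). I'll keep holding.

step_arm(
  plan=[
    [0, 0, 0.002, 0, 40],
    [0, 0, 0.002, 0, 40],
    [0, 0, 0.002, 0, 40],
    [0, 0, 0.002, 0, 40],
    [0, 0, 0.002, 0, 40],
    [0, 0, 0.002, 0, 40],
    [0, 0, 0.002, 0, 40],
    [0, 0, 0.002, 0, 40],
    [0, 0, 0.002, 0, 40],
    [0, 0, 0.002, 0, 40],
    [0, 0, 0.002, 0, 40],
    [0, 0, 0.002, 0, 40],
  ],
)

```text
time_s: 5.42
tcp_pos: [0.5167, -0.0828, 0.0745]
eef_rot: [180.0, 0.1, 173.7]
contact_force: [-2.6, 1.3, 9.1]
gripper_width: 0.0401
gripper_force: 4.8
```

step_arm(
  plan=[
    [0, 0, 0, 0, 40],
    [0, 0, 0, 0, 40],
    [0, 0, 0, 0, 40],
    [0, 0, 0, 0, 40],
    [0, 0, 0, 0, 40],
    [0, 0, 0, 0, 40],
    [0, 0, 0, 0, 40],
    [0, 0, 0, 0, 40],
    [0, 0, 0, 0, 40],
    [0, 0, 0, 0, 40],
    [0, 0, 0, 0, 40],
    [0, 0, 0, 0, 40],
  ],
)

```text
time_s: 6.42
tcp_pos: [0.5167, -0.0828, 0.0744]
eef_rot: [180.0, 0.1, 173.7]
contact_force: [-2.8, 0.6, 9.3]
gripper_width: 0.0399
gripper_force: 4.8
```

```bash
python3 - <<'E'
from h import *
s=eyes.capture("scene");print(r.get_state()["tcp_pos"],r.get_state()["contact_force"],r.get_state()["time_s"])
b=cv2.resize(s[115:235,160:300,::-1],(700,600),interpolation=cv2.INTER_CUBIC);cv2.imwrite("pics/z4.png",cv2.convertScaleAbs(b,alpha=1.4))
E
```

```text
[ 0.51668278 -0.08282239  0.07446162] [-3.0913526   1.24404312  9.80478376] 6.4667
```

View pics/z4.png

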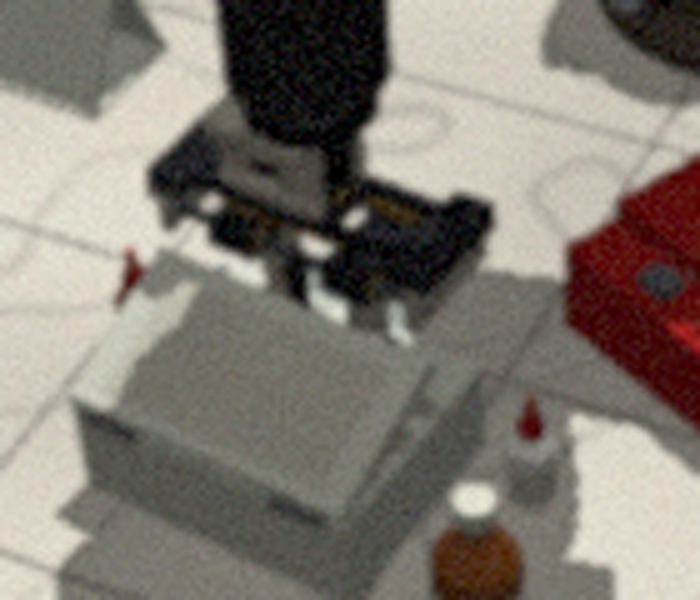

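The lid now stands well clear of the catches, with its front corner near (430,360). I'll hold a little longer, then draw straight up and back.

step_arm(
  plan=[
    [0, 0, 0, 0, 40],
    [0, 0, 0, 0, 40],
    [0, 0, 0, 0, 40],
    [0, 0, 0, 0, 40],
    [0, 0, 0, 0, 40],
    [0, 0, 0, 0, 40],
    [0, 0, -0.08, 0, 40],
    [0.05, 0, -0.2, 0, 40],
    [0.15, 0, -0.35, 0, 40],
    [0.28, 0, -0.48, 0, 40],
    [0.36, 0, -0.6, 0, 40],
    [0.36, 0, -0.6, 0, 40],
  ],
)

```text
time_s: 7.47
tcp_pos: [0.4261, -0.073, 0.2297]
eef_rot: [179.8, 0.6, 173.7]
contact_force: [0.9, 0.8, -0.1]
gripper_width: 0.0399
gripper_force: 0.0
```

step_arm(
  plan=[
    [0, -0.15, 0, 0, 40],
    [0, -0.3, 0, 0, 40],
    [0, -0.45, 0, 0, 40],
    [0, -0.6, 0, 0, 40],
    [0, -0.6, 0, 0, 40],
    [0, -0.6, 0, 0, 40],
    [0, -0.6, 0, 0, 40],
    [0, -0.6, 0, 0, 40],
    [0, -0.6, 0, 0, 40],
    [0, -0.6, 0, 0, 40],
    [0, -0.6, 0, 0, 40],
    [0, -0.6, 0, 0, 40],
  ],
)

```text
time_s: 8.47
tcp_pos: [0.4104, -0.2214, 0.2229]
eef_rot: [180.0, 0.0, 173.8]
contact_force: [0.3, 0.0, 0.4]
gripper_width: 0.0397
gripper_force: 0.0
```

step_arm(
  plan=[
    [0, 0, 0, 0, 40],
    [0, 0, 0, 0, 40],
    [0, 0, 0, 0, 40],
    [0, 0, 0, 0, 40],
    [0, 0, 0, 0, 40],
    [0, 0, 0, 0, 40],
    [0, 0, 0, 0, 40],
    [0, 0, 0, 0, 40],
    [0, 0, 0, 0, 40],
    [0, 0, 0, 0, 40],
    [0, 0, 0, 0, 40],
    [0, 0, 0, 0, 40],
  ],
)

```text
time_s: 9.47
tcp_pos: [0.4101, -0.222, 0.2228]
eef_rot: [-180.0, -0.0, 173.7]
contact_force: [0.1, -0.0, 0.9]
gripper_width: 0.0399
gripper_force: 0.0
```

```bash
python3 - <<'E'
from h import *
s=eyes.capture("scene");t=eyes.capture("top");print(r.get_state()["tcp_pos"],r.get_state()["contact_force"],r.get_state()["time_s"])
b=cv2.resize(s[145:245,160:280,::-1],(480,400),interpolation=cv2.INTER_CUBIC)
a=cv2.resize(t[145:245,255:335,::-1],(320,400),interpolation=cv2.INTER_CUBIC)
cv2.imwrite("pics/z5.png",cv2.convertScaleAbs(np.hstack([b,a]),alpha=1.3))
E
```

```text
[ 0.41019258 -0.2220147   0.22280705] [-0.2199104  -0.06581009  0.67111085] 9.5667
```

View pics/z5.png

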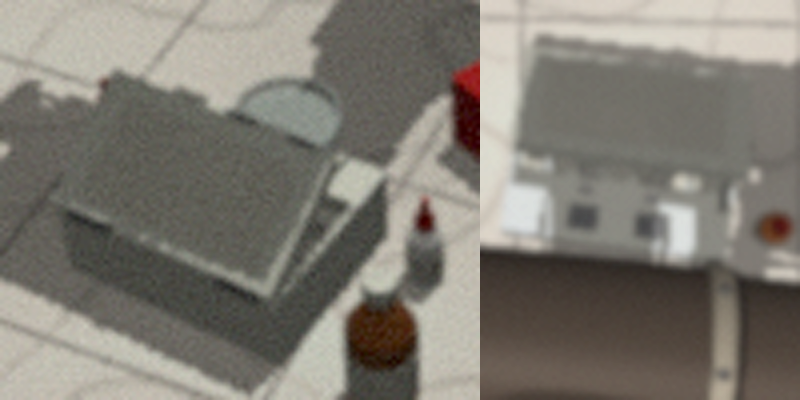

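The lid stands open, with its front-left corner at (340,155) in the crop. The catches are visible in the top view and the bottles are still standing. A quick angle check before handing in.

```bash
python3 - <<'E'
from h import *
K,E=cam("scene");a=np.radians(-6.3);h=np.array([.6532,-.007,.083])
for th in(.1,.2,.3,.4,.5,.6):
    X=h+.106*np.array([-np.cos(a)*np.cos(th),-np.sin(a)*np.cos(th),np.sin(th)]);p=K@(E@[*X,1]);p=p[:2]/p[2];print(th,(p-[160,145]+.4)*4)
E
```

```text
0.1 [352.94449761 182.74105841]
0.2 [351.29484652 173.8192535 ]
0.3 [348.85993009 165.89071156]
0.4 [345.6466364  159.04742962]
0.5 [341.66898173 153.3757181 ]
0.6 [336.94863703 148.95483255]
```

```bash
python3 -c "
from plant import workorder
print(workorder.close_job())"
```

```text
the job is handed in; nothing more can be done
None
```

I pressed both catches together and held them while the lid rose, then drew the arm clear and handed the job in; the lid stood open at about 0.48 rad (from the last picture) with the box and bottles in view still standing, but `close_job` returned no verdict.

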